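Hang the bolt pail on the double hook

TASK

Swing the pail's flat-lying bail handle up until it stands upright while the pail still stands on the bench, then lift the pail by it, bring it in from the front of the hooks' tips and hang it by the bail on the two-pronged hook stand. Keep the pail from tipping so that no bolts spill, and leave it hanging almost still and clear of the bench.

Things in the scene. Friction and masses are not known exactly. Their poses are not given: they have to be found in the camera images.
- pail: Open metal pail, the only vessel with a bail (a smaller tin has none), 124 mm across the rim, 105 mm high, some bolts inside, about 0.5 kg. Origin: centre of its underside; z up. The bail's swing axis runs along the pail's y, 95 mm above the origin. At the start the bail lies level towards the pail's -x.
- bail (a joint): Swing of the bail about the pail's +y axis through the point 95 mm above the pail's origin: 0 = lying flat towards the pail's -x, held level by a stop; 1.57 = upright above the pail; 3.14 = flat on the other side. It swings freely and falls when let go well away from upright.
- bail_grip (a point): Centre of the bail's black sleeve (16 mm diameter, 40 mm long, along the pail's y; it turns freely on the wire), midway on the bail's straight cross bar (8 mm steel wire, 120 mm long), 105 mm from the swing axis. At the start it is 95 mm above the bench, nothing under it, 35 mm free between sleeve and pail wall.
- saddle (a point): Fixed stand: two parallel 10 mm rods 80 mm apart (along y), each ending in an upturned hook, tip towards -x. Point: midway between the hooks, 245 mm above the bench, where the bar's centre rests, bar along y. The bail (142 mm wide) goes on from the -x side: bar above the tips, both hooks inside its loop. Tips 32 mm before the point, 24 mm above the hook's flat bottom. Uprights 130 mm behind.
There are look-alikes about, which are no part of the job. What is shaped like the pail but orange is not meant.

How it is judged:
On the way:
1. the bail stands upright (within 20 degrees) while the pail stands on the bench (value of joint bail between 1.22 and 1.92 rad and height (world z) of pail below 0.01 m and angle between pail's own z axis and vertical below 0.17 rad), for 0.2 s.
At the end, for the whole second after the job is handed in: The bail hangs on the two hooks with the middle of its cross bar within 35 mm of the middle of the hooks, the pail upright within 11 degrees, its underside more than 20 mm above the bench, and slower than 120 mm/s (distance between bail_grip and saddle below 0.035 m and height (world z) of pail above 0.02 m and angle between pail's own z axis and vertical below 0.2 rad and linear speed of pail below 0.12 m/s); the robot touches nothing.
It fails at once if the pail tips by more than 40 degrees, spilling bolts (angle between pail's own z axis and vertical above 0.7 rad).
It also fails if it takes over 67 s, if anything falls off the work surface, if the arm or the gripper's body presses on something with over 40 N, if the wrist force passes 120 N, or if a joint passes its speed limit or range.

ROBOT

A 6-joint arm with a two-finger parallel gripper is mounted at the origin on the work surface. World frame = base frame: x ahead of the robot, y to its left, z up, the work surface at z = 0. Lengths are in m, angles in rad, forces in N, time in s.
With the tool pointing down it reaches from about 0.375 to 0.975 m from the base axis. Payload 3.8 kg.
Tool frame: the origin (TCP) lies at the very end of the fingers, on their centre line; the grasp point (between the pads) lies 19 mm behind it; y points along the fingers, x is the direction in which the jaws open and shut, and the axes are right-handed (so a half turn about y gives the same grasp; the last joint's range is limited). The gripper opens to 85 mm and grips with 20 to 120 N. Pads are 22 mm wide; open, the fingers measure 114 mm over their backs; the gripper's body (76 mm by 85 mm) begins 54 mm behind the grasp point. The pads swing forward as they close: fully open they stand 13 mm farther back than shut.
Start: joints at [1.124, 0.264, 1.604, -0, 1.274, -0.037], TCP at [0.269, 0.619, 0.231] pointing down, gripper open.
Joint ranges: [-2.63, 2.63], [-0.94, 2.18], [0.31, 2.57], [-1.31, 4.45], [0, 2.66], [-2.55, 2.55]. Speed limits (rad/s): [2.57, 2.57, 3.14, 3.14, 3.14, 3.14].

INTERFACE

Orientations are given as a rotation vector (axis times angle).
In Python, from workcell import bot, cams gives the robot as it stands.
- The arm moves only by the tool play_rows, never from a script. Its argument "motion" is a list of rows, each a list of 2 entries, a list of its own where there are three numbers: the shift along the world's x, y, z normalised to -1 to 1, where 1 is 400 mm, then the turn, a rotation vector about the world's x, y, z normalised to -1 to 1, where 1 is pi/4 rad. In form: [[[tx, ty, tz], [ax, ay, az]], ...]. A call has 1 to 10 rows; each row is the pose to reach, as a shift and turn from the pose commanded when the call began; what a row does not reach only later rows make up. A row lasts 1/8 s, in which the tool goes at most 62.5 mm and 10.7 degrees, less where a joint would pass 70% of its speed; a pose out of reach is approached as far as the arm can. A call with a number of a shift or a turn outside -1 to 1 is refused whole. A call with a gripper value outside its range is refused whole. "gripper" is the closure, from 0 (fully open) to 1 (shut), set as the call begins (left out, the last holds). The fingers move at their own pace and stop on an object; "squeeze" is the grip in N (left out, the last holds). Time passes only in rows, so rows that repeat a pose let the fingers close. It gives the time, the measured TCP pose, the force and the opening at its end, in the units of the state.
- bot.read_state(): the state, without advancing time (a new reading comes with each control period).
- cams.read_camera(name): name is "scene" or "top" or "wrist"; returns (picture, depth): 420x560x3 uint8, red, green, blue; 420x560 float32, m along the optical axis (not along the pixel's ray), 0 where there is no reading.
- cams.calibration(name): a dict with "mtx" (3x3 intrinsics, pixels), "R" (3x3) and "t" (3): a world point X has camera coordinates R X + t; the wrist camera has in their place "tool_from_camera" (4x4, takes a point from camera to tool coordinates, whose origin is the TCP and whose axes are the tool frame's). Camera axes: x right, y down, z forward; pixel columns grow to the right and rows downward; lengths in m; the calibration is good to about 2 mm. A picture is of the moment at which its call begins: read the wrist's pose just before it. calibration takes no time and is no camera call.
- bot.finish_job(): hands the job in, once; it reports no verdict.
Trained networks look in the newest picture that a camera, given by its name, has taken for a name from the list of things; names that differ only in an ending like _2 or _b are one class to them, and where a whole thing is asked for, a point or a joint stands for the part that bears it (a point fixed in the world has none). Each returns a list of dicts, best first, with "conf" (0 to 1); they miss things now and then, are a little off and sometimes report something else, mostly with a low value. They report only what shows in the picture. A call takes as long as a camera call. They do not tell look-alikes from the thing itself.
- cams.recognise(camera, label): "xyz" ([x, y, z] in m, in the coordinates of the camera as it stood for that picture, good to about 4 mm: the middle of the surface that is visible of it).
- cams.regions_of(camera, label): "mask" (420x560 bool, what is visible of it).
- cams.mark_of(camera, label): "xyz" ([x, y, z] in m, in the coordinates of the camera as it stood for that picture, good to about 4 mm: a listed point, or the origin of a listed thing).
The state is a dict: "time": time; "q": joint angles; "joint_vel": joint speeds; "joint_torque": joint torques, N m; "tool_pos": TCP position; "tcp_rot": TCP orientation; "wrist_force": force on the tool from outside, world axes, zero at the start; "torque": the same for the moment, N m; "width": opening from 0.0 (shut) to 1.0 (fully open).
Only numpy, scipy, OpenCV 4.12 (cv2) and the standard library are available. Lean on these libraries where they do the work, as an engineer would, in place of code of your own. Each camera call takes 0.05 s, during which the arm holds its last target.

## Working session

There is one attempt and no reset: what is moved stays moved. The work goes in short steps, Python scripts to look and compute and a tool call to move; the robot and the scene stay as the last step left them, time stands still between calls to the robot, and variables do not carry over. Pictures are saved under pics/ and viewed, and the job is handed in when it is done.

Besides the shell and the picture viewer there is one more tool, called after ">>>" by a JSON object that holds its "op" and its "data". play_rows: Moves the arm, as the interface text tells. Its arguments: {"type":"object","properties":{"motion":{"type":"array","items":{"type":"array"}},"gripper":{"type":"number"},"squeeze":{"type":"number"}},"required":["motion"]}

```bash
mkdir -p pics
cat > h.py <<'E'
import numpy as np, cv2
from scipy.spatial.transform import Rotation as Ro
from workcell import bot, cams
def toworld(cam, p, st=None):
    c=cams.calibration(cam); p=np.asarray(p,float)
    if cam=="wrist":
        T=np.array(c["tool_from_camera"]); q=p@T[:3,:3].T+T[:3,3]
        R=Ro.from_rotvec(st["tcp_rot"]).as_matrix()
        return q@R.T+np.array(st["tool_pos"])
    R=np.array(c["R"]);t=np.array(c["t"])
    return (p-t)@R
def pix(cam,d,u,v):
    K=np.array(cams.calibration(cam)["mtx"]); z=d
    return np.stack([(u-K[0,2])/K[0,0]*z,(v-K[1,2])/K[1,1]*z,z],-1)
def cloud(cam,depth,st=None):
    v,u=np.mgrid[:420,:560]
    return toworld(cam,pix(cam,depth,u,v),st)
def save(n,im): cv2.imwrite("pics/"+n+".png",im[:,:,::-1])
E
python3 - <<'E'
from h import *
st=bot.read_state(); print(st)
for c in ["scene","top"]:
    im,d=cams.read_camera(c); save(c+"0",im); np.savez(c+"0",im=im,d=d)
    for l in ["pail","bail_grip","saddle"]:
        for r in cams.mark_of(c,l): print(c,l,round(r["conf"],2),toworld(c,r["xyz"]).round(3))
    for r in cams.recognise(c,"pail"): print(c,"rec",round(r["conf"],2),toworld(c,r["xyz"]).round(3))
print(bot.read_state()["time"])
E
```

```text
{'time': 0.0, 'q': array([ 1.12412299e+00,  2.64753934e-01,  1.60538494e+00, -8.34680912e-06,
        1.27368923e+00, -3.68977257e-02]), 'joint_vel': array([ 1.10572179e-03,  1.84626527e-05,  9.27795262e-05,  5.99465260e-04,
        1.41793940e-03, -5.49791549e-04]), 'joint_torque': array([ 3.86879196e-05, -5.15098965e+01, -3.67318583e+01, -2.68506437e-04,
        1.28184340e-02,  7.08554239e-06]), 'tool_pos': array([0.26860839, 0.61845421, 0.22995559]), 'tcp_rot': array([-1.37682807, -0.90086313,  0.90400437]), 'wrist_force': array([-1.25102294, -0.5423182 , -0.76762527]), 'torque': array([ 0.03450391, -0.06408401, -0.02075987]), 'width': 1.0028541593422808}
scene pail 0.76 [ 0.2    0.234 -0.002]
scene pail 0.73 [ 0.558  0.203 -0.004]
scene bail_grip 0.79 [0.234 0.34  0.096]
scene bail_grip 0.59 [0.452 0.208 0.095]
scene rec 0.91 [0.201 0.244 0.067]
scene rec 0.75 [0.548 0.208 0.065]
top pail 0.94 [0.199 0.24  0.003]
top pail 0.83 [ 0.555  0.2   -0.002]
top bail_grip 0.76 [0.23  0.337 0.093]
top bail_grip 0.73 [0.452 0.21  0.093]
top saddle 0.59 [ 0.545 -0.184  0.246]
top rec 0.95 [0.199 0.259 0.05 ]
top rec 0.59 [0.548 0.21  0.05 ]
0.5
```

View pics/scene0.png

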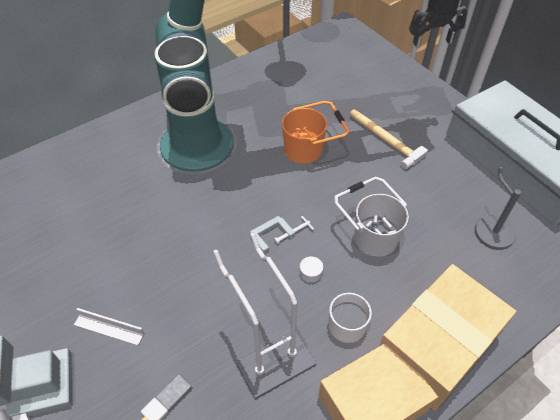

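View pics/top0.png

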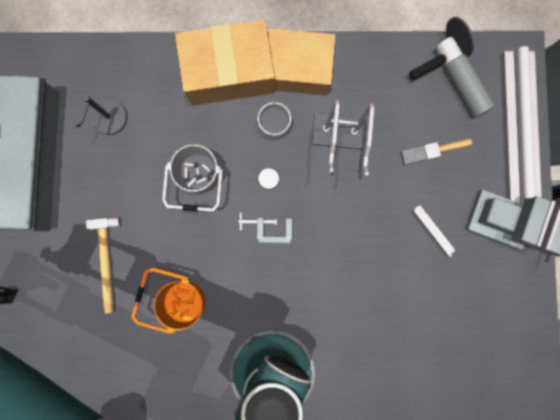

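The steel pail is at about (385,220) in the scene view, with its bail towards the robot. The orange look-alike is at (305,135). The hook stand is at about (258,310), and its tips point towards the robot. Next I'll measure the geometry from depth.

Run:
```python
from h import *
for c in ["top","scene"]:
    f=np.load(c+"0.npz"); P=cloud(c,f["d"]); ok=f["d"]>0
    # bail
    m=ok&(P[...,2]>.08)&(P[...,2]<.115)&(P[...,0]>.42)&(P[...,0]<.49)&(abs(P[...,1]-.205)<.09)
    q=P[m]; print(c,"bail n",m.sum())
    dark=m&(f["im"].max(-1)<60); s=P[dark]; print(" sleeve",len(s), s.mean(0).round(4) if len(s) else None, np.ptp(s,0).round(3) if len(s) else None)
    bar=q[(q[:,0]<.465)]
    if len(bar)>10: 
        a=np.polyfit(bar[:,1],bar[:,0],1); print(" bar slope dx/dy",a, bar[:,1].min(),bar[:,1].max(), bar[:,2].mean())
    # rim
    m=ok&(P[...,2]>.098)&(P[...,2]<.112)&(np.hypot(P[...,0]-.556,P[...,1]-.202)<.075)
    r=P[m]
    A=np.c_[2*r[:,:2],np.ones(len(r))]; b=(r[:,:2]**2).sum(1); x=np.linalg.lstsq(A,b,rcond=None)[0]
    print(" rim",len(r),x[:2].round(4),np.sqrt(x[2]+x[0]**2+x[1]**2), r[:,2].max())
    # stand
    m=ok&(P[...,2]>.2)&(P[...,0]>.45)&(P[...,0]<.8)&(P[...,1]<-.1)&(P[...,1]>-.32)
    s=P[m]; print(" stand",len(s),s.min(0).round(3),s.max(0).round(3))
    if len(s)>20:
      _,lab,ctr=cv2.kmeans(s[:,1:2].astype(np.float32),2,None,(3,50,1e-4),5,cv2.KMEANS_PP_CENTERS)
      for k in (0,1):
        t=s[lab[:,0]==k]; t=t[np.argsort(t[:,0])]
        e=np.linspace(t[0,0],t[-1,0],15)
        for i in range(14):
            w=t[(t[:,0]>=e[i])&(t[:,0]<=e[i+1])]
            if len(w): print("   ",k,len(w),w.mean(0).round(4),"zmax",w[:,2].max().round(3))
st=bot.read_state(); print(Ro.from_rotvec(st["tcp_rot"]).as_matrix().round(3))
```

```text
top bail n 286
 sleeve 64 [0.4505 0.2109 0.1015] [0.014 0.032 0.01 ]
 bar slope dx/dy [0.03437625 0.44452439] 0.13495394618605405 0.2779384802931343 0.09940782816266158
 rim 284 [0.5542 0.2021] 0.06210175329419069 0.11015256828561905
 stand 677 [ 0.505 -0.238  0.2  ] [ 0.685 -0.133  0.27 ]
    0 23 [ 0.521  -0.1379  0.2607] zmax 0.266
    0 16 [ 0.5333 -0.1385  0.2485] zmax 0.258
    0 24 [ 0.5461 -0.1406  0.2399] zmax 0.244
    0 22 [ 0.5578 -0.1419  0.24  ] zmax 0.246
    0 29 [ 0.5699 -0.1435  0.2488] zmax 0.261
    0 25 [ 0.581  -0.1439  0.262 ] zmax 0.269
    0 26 [ 0.5934 -0.1459  0.2635] zmax 0.266
    0 21 [ 0.6059 -0.1471  0.2639] zmax 0.267
    0 27 [ 0.6182 -0.1483  0.2629] zmax 0.267
    0 20 [ 0.6304 -0.1494  0.2641] zmax 0.268
    0 25 [ 0.6423 -0.1512  0.2636] zmax 0.268
    0 21 [ 0.6541 -0.1519  0.2634] zmax 0.267
    0 24 [ 0.6663 -0.1534  0.263 ] zmax 0.268
    0 28 [ 0.6784 -0.153   0.2375] zmax 0.261
    1 21 [ 0.5115 -0.2173  0.2622] zmax 0.267
    1 19 [ 0.5238 -0.2177  0.2503] zmax 0.259
    1 24 [ 0.536  -0.2199  0.2389] zmax 0.245
    1 22 [ 0.548  -0.221   
[... 1433 characters left out ...]
 -0.2177  0.2589] zmax 0.267
    1 48 [ 0.5243 -0.2186  0.2479] zmax 0.257
    1 34 [ 0.5361 -0.22    0.2388] zmax 0.245
    1 27 [ 0.5487 -0.2213  0.2383] zmax 0.242
    1 13 [ 0.5619 -0.2253  0.2467] zmax 0.258
    1 22 [ 0.5749 -0.2249  0.2614] zmax 0.266
    1 33 [ 0.5857 -0.2253  0.2623] zmax 0.267
    1 32 [ 0.5981 -0.2264  0.2626] zmax 0.267
    1 32 [ 0.6096 -0.2277  0.262 ] zmax 0.265
    1 35 [ 0.6226 -0.2293  0.2625] zmax 0.266
    1 35 [ 0.635  -0.2303  0.2621] zmax 0.265
    1 36 [ 0.6472 -0.2318  0.2624] zmax 0.266
    1 43 [ 0.6602 -0.233   0.2614] zmax 0.266
    1 105 [ 0.6737 -0.235   0.2361] zmax 0.261
[[ 0.398 -0.    -0.917]
 [ 0.917 -0.     0.398]
 [-0.    -1.     0.   ]]
```

Run:
```python
import cv2
a=cv2.imread("pics/scene0.png")[230:400,180:340]; b=cv2.imread("pics/top0.png")[80:200,270:420]
cv2.imwrite("pics/crop0.png",cv2.hconcat([cv2.resize(a,(400,425),interpolation=2),cv2.resize(b,(400,425),interpolation=2)]))
```

```text
(no output)
```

View pics/crop0.png

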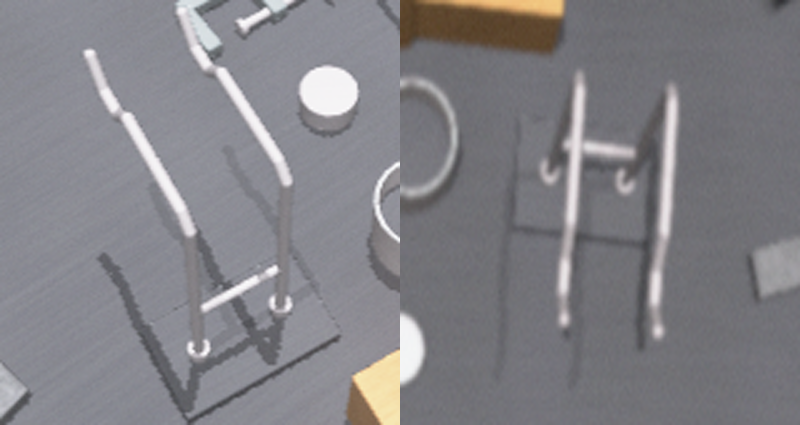

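The numbers agree:
- **Pail:** centre (0.555, 0.202), yaw about -2.3°.
- **Grip:** about (0.451, 0.2075, 0.095).
- **Saddle:** about (0.548, -0.181, 0.244), stand yaw about -6.1°. The rods rise to 0.267 both before and behind the saddle.

I'll move above the sleeve, with the jaws partly closed and opening along the pail's x.

>>> {"op": "play_rows", "data": {"motion": [[[0.06,-0.12,0],[0,0,-0.2]],[[0.12,-0.25,0],[0,0,-0.4]],[[0.18,-0.38,0],[0,0,-0.6]],[[0.225,-0.5,0],[0,0,-0.77]],[[0.225,-0.5,0],[0,0,-0.77]]], "gripper": 0.55, "squeeze": 60}}

```text
time: 1.12
tool_pos: [0.36, 0.4163, 0.2315]
tcp_rot: [-1.528, -0.433, 0.432]
wrist_force: [-1.0, -0.3, 0.5]
width: 0.448
```

>>> {"op": "play_rows", "data": {"motion": [[[0.06,-0.12,0],[0,0,-0.2]],[[0.12,-0.25,0],[0,0,-0.4]],[[0.18,-0.38,0],[0,0,-0.6]],[[0.231,-0.528,0],[0,0,-0.76]],[[0.231,-0.528,0],[0,0,-0.76]],[[0.231,-0.528,0],[0,0,-0.76]]]}}

```text
time: 1.88
tool_pos: [0.4515, 0.2088, 0.2315]
tcp_rot: [-1.569, 0.031, -0.031]
wrist_force: [0.1, 0.7, 0.1]
width: 0.447
```

Run:
```python
from h import *
st=bot.read_state(); print(st["time"],st["tool_pos"],st["width"],st["q"].round(2)); print(Ro.from_rotvec(st["tcp_rot"]).as_matrix().round(3))
im,d=cams.read_camera("wrist"); save("w1",im)
for l in ["bail_grip","pail"]:
  for r in cams.mark_of("wrist",l): print(l,round(r["conf"],2),toworld("wrist",r["xyz"],st).round(4))
P=cloud("wrist",d,st);ok=d>0
m=ok&(P[...,2]>.085)&(P[...,2]<.11)&(P[...,0]>.43)&(P[...,0]<.475)&(abs(P[...,1]-.207)<.08)
dark=m&(im.max(-1)<60); s=P[dark]; print(m.sum(),len(s)); 
if len(s): print(s.mean(0).round(4),s.min(0).round(4),s.max(0).round(4))
```

```text
1.875 [0.45150844 0.20878084 0.23150353] 0.44666350126474547 [ 0.38 -0.08  1.97  0.    1.24  0.42]
[[ 0.999  0.     0.04 ]
 [-0.04   0.001  0.999]
 [ 0.    -1.     0.001]]
bail_grip 0.86 [0.4496 0.214  0.0953]
pail 0.83 [1.967e-01 2.352e-01 1.000e-04]
pail 0.67 [ 5.528e-01  1.987e-01 -5.000e-04]
2836 1029
[0.4498 0.212  0.1009] [0.4406 0.1912 0.0922] [0.4591 0.2317 0.1044]
```

View pics/w1.png

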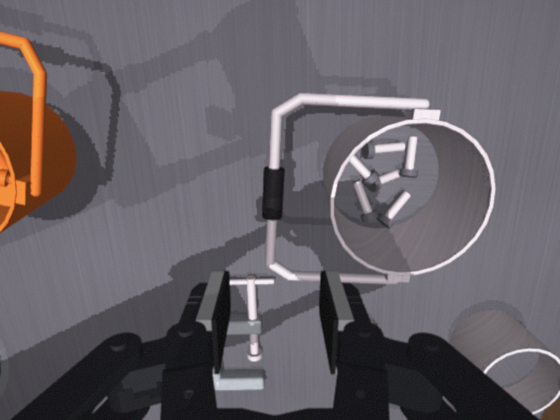

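The wrist view shows the black sleeve at (273,193), with a pail-side gap that suits the partly closed fingers. I'll descend over the sleeve now.

>>> {"op": "play_rows", "data": {"motion": [[[-0.004,0.006,-0.1],[0,0,0]],[[-0.004,0.006,-0.2],[0,0,0]],[[-0.004,0.006,-0.28],[0,0,0]],[[-0.004,0.006,-0.34],[0,0,0]],[[-0.004,0.006,-0.387],[0,0,0]],[[-0.004,0.006,-0.387],[0,0,0]],[[-0.004,0.006,-0.387],[0,0,0]]]}}

```text
time: 2.9
tool_pos: [0.45, 0.2114, 0.0772]
tcp_rot: [-1.57, 0.03, -0.031]
wrist_force: [-0.8, 1.2, 0.2]
width: 0.448
```

Run:
```python
from h import *
im,d=cams.read_camera("wrist"); im2,d2=cams.read_camera("scene")
a=im2[120:280,290:480]
save("w2",np.hstack([cv2.resize(im,(400,300)),cv2.resize(a,(356,300))]))
```

```text
(no output)
```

View pics/w2.png

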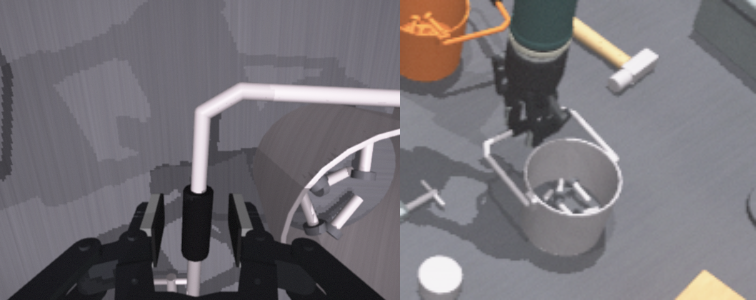

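The sleeve at (198,222) in the left panel sits centred between the pads, and the fingers are clear of the wall. I'll close the gripper.

>>> {"op": "play_rows", "data": {"motion": [[[0,0,0],[0,0,0]],[[0,0,0],[0,0,0]],[[0,0,0],[0,0,0]],[[0,0,0],[0,0,0]],[[0,0,0],[0,0,0]]], "gripper": 1.0, "squeeze": 60}}

```text
time: 3.62
tool_pos: [0.4499, 0.2103, 0.077]
tcp_rot: [-1.57, 0.032, -0.032]
wrist_force: [-2.1, -0.5, 6.4]
width: 0.167
```

Run:
```python
from h import *
st=bot.read_state(); print(st["tool_pos"],st["width"]*85,st["wrist_force"].round(1))
im,d=cams.read_camera("wrist"); im2,d2=cams.read_camera("scene")
for r in cams.mark_of("scene","pail"): print(round(r["conf"],2),toworld("scene",r["xyz"]).round(3))
a=im2[120:280,290:480]
save("w3",np.hstack([cv2.resize(im,(400,300)),cv2.resize(a,(356,300))]))
# arc rows
for th in range(0,91,9):
    t=np.radians(th); print(th,(0.105*(1-np.cos(t))*np.array([.999,-.04])/.4).round(3),(0.105*np.sin(t)/.4).round(3))
```

```text
[0.44991138 0.21032857 0.07698032] 14.1796754108785 [-2.1 -0.5  6.4]
0.98 [ 0.199  0.233 -0.003]
0.93 [ 0.56   0.202 -0.001]
0 [ 0. -0.] 0.0
9 [ 0.003 -0.   ] 0.041
18 [ 0.013 -0.001] 0.081
27 [ 0.029 -0.001] 0.119
36 [ 0.05  -0.002] 0.154
45 [ 0.077 -0.003] 0.186
54 [ 0.108 -0.004] 0.212
63 [ 0.143 -0.006] 0.234
72 [ 0.181 -0.007] 0.25
81 [ 0.221 -0.009] 0.259
90 [ 0.262 -0.01 ] 0.262
```

View pics/w3.png

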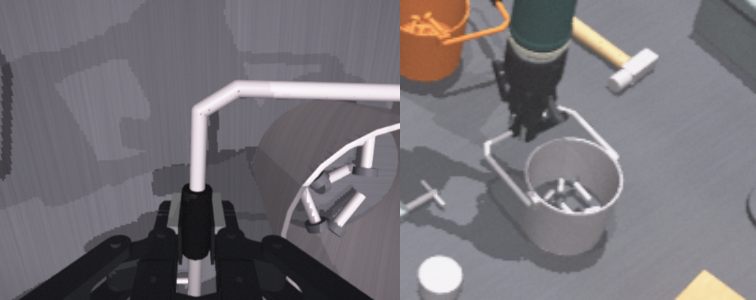

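>>> {"op": "play_rows", "data": {"motion": [[[0.001,0,0.02],[0,0,0]],[[0.003,0,0.041],[0,0,0]],[[0.007,0,0.062],[0,0,0]],[[0.013,-0.001,0.081],[0,0,0]],[[0.02,-0.001,0.1],[0,0,0]],[[0.029,-0.001,0.119],[0,0,0]],[[0.039,-0.002,0.137],[0,0,0]],[[0.05,-0.002,0.154],[0,0,0]],[[0.077,-0.003,0.186],[0,0,0]],[[0.077,-0.003,0.186],[0,0,0]]]}}

```text
time: 5.03
tool_pos: [0.4828, 0.2095, 0.1529]
tcp_rot: [-1.569, 0.03, -0.035]
wrist_force: [-3.5, -2.3, 1.8]
width: 0.164
```

Run:
```python
from h import *
im2,d2=cams.read_camera("scene")
for r in cams.mark_of("scene","pail"): print(round(r["conf"],2),toworld("scene",r["xyz"]).round(3))
P=cloud("scene",d2); r=P[(d2>0)&(P[...,2]>.098)&(P[...,2]<.112)&(np.hypot(P[...,0]-.556,P[...,1]-.202)<.075)]
A=np.c_[2*r[:,:2],np.ones(len(r))]; b=(r[:,:2]**2).sum(1); x=np.linalg.lstsq(A,b,rcond=None)[0];print(x[:2])
save("s4",cv2.resize(im2[80:290,270:500],(690,600)))
```

```text
0.91 [ 0.557  0.204 -0.005]
0.6 [ 0.2    0.236 -0.003]
[0.5567992  0.20404473]
```

View pics/s4.png

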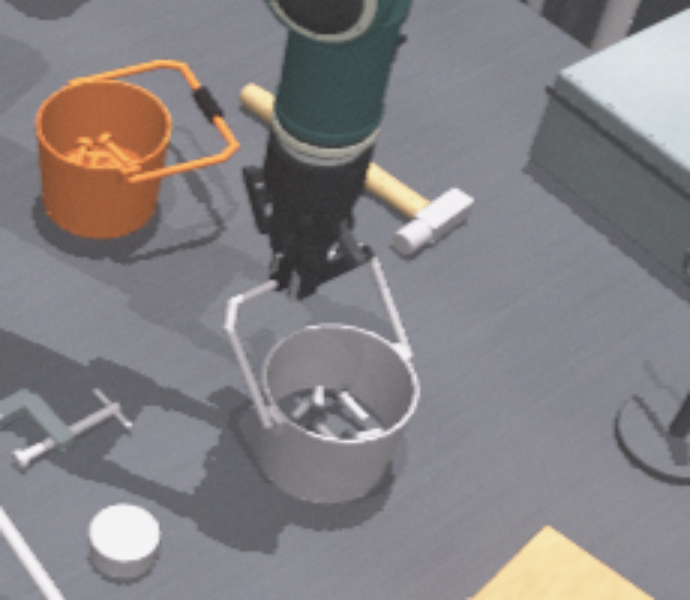

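The bail is swinging up cleanly at about 45°, and the pail is upright and has not moved. I'll finish the arc.

>>> {"op": "play_rows", "data": {"motion": [[[0.015,-0.001,0.014],[0,0,0]],[[0.031,-0.001,0.027],[0,0,0]],[[0.048,-0.002,0.038],[0,0,0]],[[0.066,-0.003,0.048],[0,0,0]],[[0.085,-0.003,0.056],[0,0,0]],[[0.104,-0.004,0.063],[0,0,0]],[[0.124,-0.005,0.069],[0,0,0]],[[0.144,-0.006,0.073],[0,0,0]],[[0.165,-0.006,0.075],[0,0,0]],[[0.185,-0.007,0.076],[0,0,0]]]}}

```text
time: 6.38
tool_pos: [0.557, 0.206, 0.1831]
tcp_rot: [-1.571, 0.028, -0.035]
wrist_force: [-0.5, -3.3, 5.4]
width: 0.168
```

>>> {"op": "play_rows", "data": {"motion": [[[0,0,0],[0,0,0]],[[0,0,0],[0,0,0]],[[0,0,0],[0,0,0]],[[0,0,0],[0,0,0]]]}}

```text
time: 6.88
tool_pos: [0.5569, 0.206, 0.1831]
tcp_rot: [-1.571, 0.028, -0.036]
wrist_force: [0.1, -2.3, 8.0]
width: 0.166
```

```bash
cat > chk.py <<'E'
from h import *
import sys
n=sys.argv[1]; cx,cy,zr=map(float,sys.argv[2:5])
st=bot.read_state(); print(st["time"],st["tool_pos"].round(4),(st["width"]*85).round(1),st["wrist_force"].round(1))
im2,d2=cams.read_camera("scene")
for r in cams.mark_of("scene","pail"): print("pail",round(r["conf"],2),toworld("scene",r["xyz"]).round(3))
for r in cams.mark_of("scene","bail_grip"): print("grip",round(r["conf"],2),toworld("scene",r["xyz"]).round(3))
P=cloud("scene",d2); np.savez("last",im=im2,d=d2)
m=(d2>0)&(P[...,2]>zr-.01)&(P[...,2]<zr+.006)&(np.hypot(P[...,0]-cx,P[...,1]-cy)<.075)
r=P[m]
if len(r)>20:
    A=np.c_[2*r[:,:2],np.ones(len(r))]; b=(r[:,:2]**2).sum(1); x=np.linalg.lstsq(A,b,rcond=None)[0];print("rim",len(r),x[:2].round(4),np.sqrt(x[2]+x[0]**2+x[1]**2).round(4))
save(n,cv2.resize(im2,(800,600)))
E
python3 chk.py s5 .557 .203 .105
```

```text
Traceback (most recent call last):
  File "chk.py", line 4, in <module>
    st=bot.read_state(); print(st["time"],st["tool_pos"].round(4),(st["width"]*85).round(1),st["wrist_force"].round(1))
                                                                  ^^^^^^^^^^^^^^^^^^^^^^
AttributeError: 'float' object has no attribute 'round'
```

```bash
sed -i 's/(st\["width"\]\*85).round(1)/round(st["width"]*85,1)/' chk.py; python3 chk.py s5 .557 .203 .105
```

```text
6.875 [0.5569 0.206  0.1831] 14.1 [ 0.1 -2.3  8. ]
pail 0.97 [ 0.558  0.205 -0.003]
pail 0.86 [ 0.199  0.238 -0.004]
grip 0.52 [0.231 0.34  0.094]
grip 0.49 [0.558 0.21  0.197]
rim 360 [0.5568 0.205 ] 0.0611
```

View pics/s5.png

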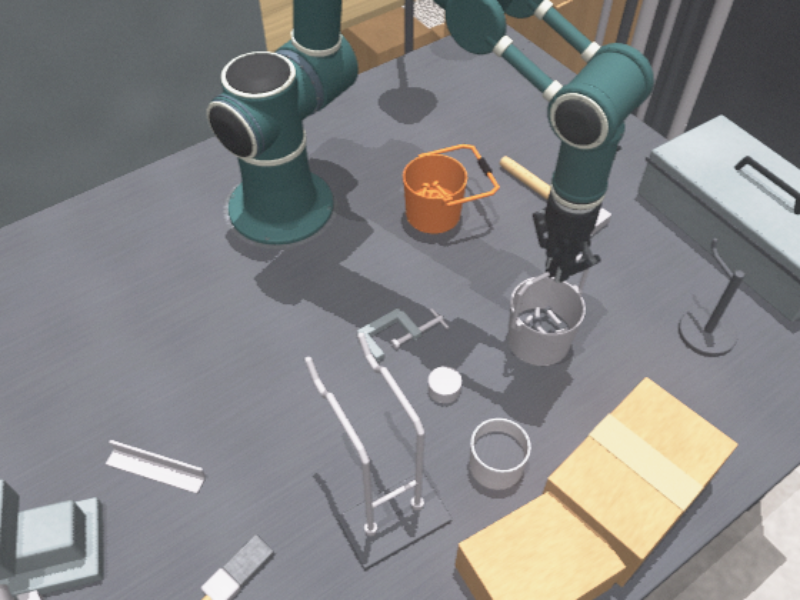

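The bail is upright over the standing pail: TCP (0.557, 0.206), pail centre (0.557, 0.205). It has held for more than 0.5 s. I'll lift gently.

>>> {"op": "play_rows", "data": {"motion": [[[0,0,0.008],[0,0,0]],[[0,0,0.025],[0,0,0]],[[0,0,0.05],[0,0,0]],[[0,0,0.085],[0,0,0]],[[0,0,0.125],[0,0,0]],[[0,0,0.165],[0,0,0]],[[0,0,0.205],[0,0,0]],[[0,0,0.235],[0,0,0]],[[0,0,0.255],[0,0,0]],[[0,0,0.265],[0,0,0]]]}}

```text
time: 8.28
tool_pos: [0.5546, 0.2063, 0.2877]
tcp_rot: [-1.57, 0.032, -0.032]
wrist_force: [-0.0, -0.3, -4.8]
width: 0.167
```

```bash
python3 chk.py s6 .557 .205 .21
```

```text
8.275 [0.5546 0.2063 0.2877] 14.2 [-0.  -0.3 -4.8]
pail 0.98 [ 0.198  0.234 -0.   ]
grip 0.63 [0.232 0.342 0.092]
grip 0.54 [0.557 0.208 0.306]
rim 433 [0.5552 0.2066] 0.0611
```

View pics/s6.png

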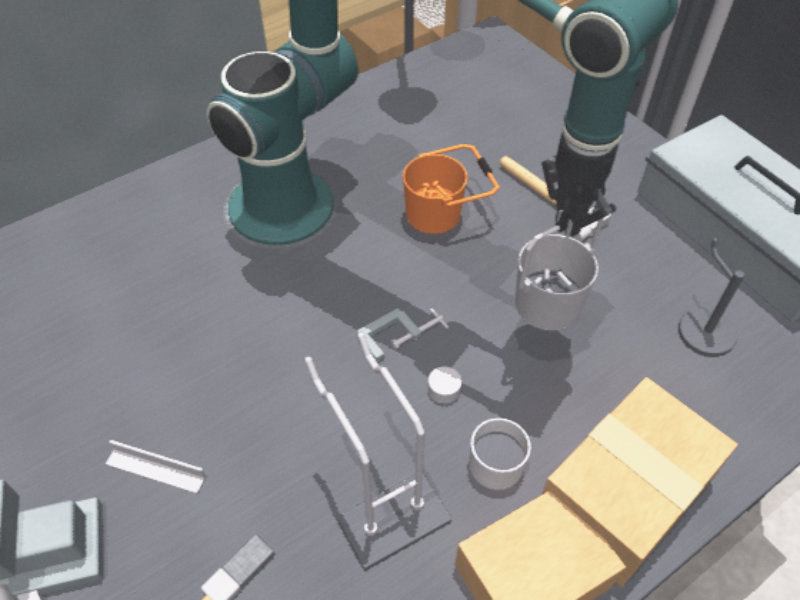

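The pail hangs level off the bench: the rim circle reads undistorted and the weight is 4.8 N. I'll carry it round to the front of the hooks.

>>> {"op": "play_rows", "data": {"motion": [[[-0.008,-0.008,0],[0,0,0]],[[-0.025,-0.025,0],[0,0,0]],[[-0.055,-0.055,0],[0,0,0]],[[-0.09,-0.095,0],[0,0,0]],[[-0.13,-0.14,0],[0,0,0]],[[-0.17,-0.19,0],[0,0,0]],[[-0.205,-0.24,0],[0,0,0]],[[-0.235,-0.295,0],[0,0,0]],[[-0.26,-0.35,0],[0,0,0]],[[-0.275,-0.405,0],[0,0,0]]]}}

```text
time: 9.68
tool_pos: [0.4432, 0.0429, 0.2874]
tcp_rot: [-1.571, 0.032, -0.033]
wrist_force: [0.3, 0.2, -4.1]
width: 0.163
```

>>> {"op": "play_rows", "data": {"motion": [[[-0.01,-0.055,0],[0,0,-0.01]],[[-0.018,-0.115,0],[0,0,-0.02]],[[-0.024,-0.18,0],[0,0,-0.03]],[[-0.024,-0.245,0],[0,0,-0.04]],[[-0.024,-0.31,0],[0,0,-0.05]],[[-0.024,-0.37,0],[0,0,-0.06]],[[-0.024,-0.425,0],[0,0,-0.07]],[[-0.024,-0.475,0],[0,0,-0.08]],[[-0.024,-0.51,0],[0,0,-0.084]],[[-0.024,-0.533,0],[0,0,-0.084]]]}}

```text
time: 10.92
tool_pos: [0.4344, -0.1696, 0.2874]
tcp_rot: [-1.569, 0.084, -0.084]
wrist_force: [-0.4, -0.2, -4.4]
width: 0.164
```

>>> {"op": "play_rows", "data": {"motion": [[[0,0,0],[0,0,0]],[[0,0,0],[0,0,0]],[[0,0,0],[0,0,0]],[[0,0,0],[0,0,0]],[[0,0,0],[0,0,0]],[[0,0,0],[0,0,0]]]}}

```text
time: 11.68
tool_pos: [0.435, -0.1688, 0.2873]
tcp_rot: [-1.569, 0.084, -0.084]
wrist_force: [0.1, -0.7, -4.4]
width: 0.161
```

```bash
python3 chk.py s7 .436 -.169 .215
python3 - <<'E'
from h import *
st=bot.read_state(); R=Ro.from_rotvec(st["tcp_rot"]).as_matrix(); print("jaw yaw deg",np.degrees(np.arctan2(R[1,0],R[0,0])))
im,d=cams.read_camera("top"); save("t7",im)
for r in cams.mark_of("top","saddle"): print("saddle",round(r["conf"],2),toworld("top",r["xyz"]).round(3))
im,d=cams.read_camera("wrist"); save("w7",im)
E
```

```text
11.675 [ 0.435  -0.1688  0.2873] 13.7 [ 0.1 -0.7 -4.4]
pail 0.83 [ 0.2    0.235 -0.002]
pail 0.8 [ 0.438 -0.17   0.102]
grip 0.92 [ 0.436 -0.171  0.301]
grip 0.53 [0.233 0.34  0.093]
rim 318 [ 0.4356 -0.1675] 0.0619
jaw yaw deg -6.108360850643586
saddle 0.64 [ 0.547 -0.184  0.246]
```

View pics/s7.png

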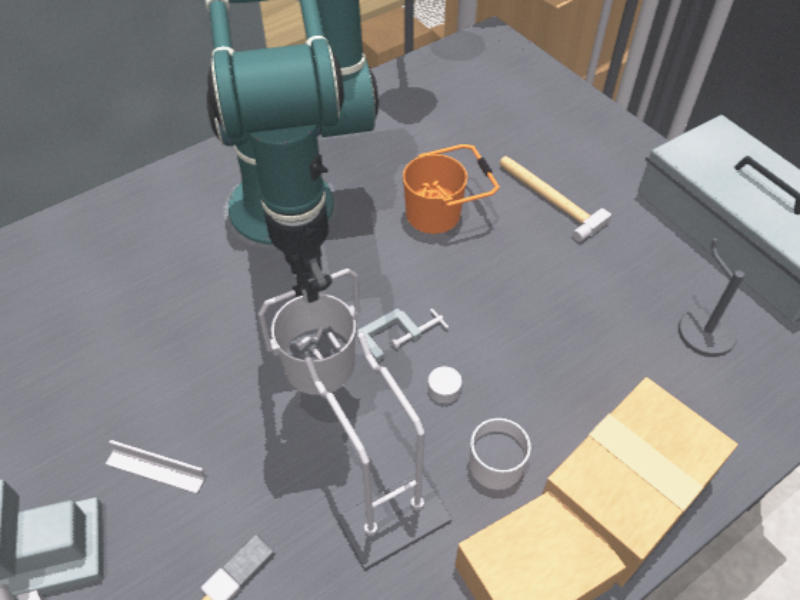

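View pics/t7.png

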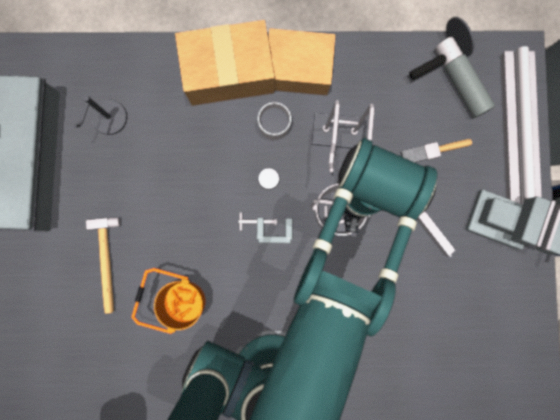

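View pics/w7.png

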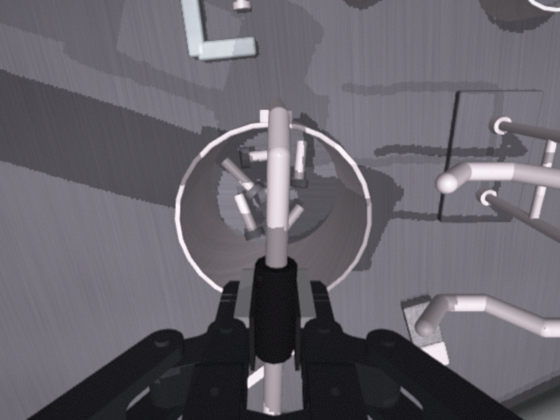

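Run:
```python
from h import *
st=bot.read_state()
im,d=cams.read_camera("wrist"); P=cloud("wrist",d,st); ok=d>0
f=np.load("last.npz"); S=cloud("scene",f["d"])
for nm,Q in (("wrist",P[ok]),("scene",S[f["d"]>0])):
    s=np.array([.9943,-.1064]); t=np.array([.1064,.9943]); c=np.array([.548,-.181])
    a=(Q[:,:2]-c)@s; b=(Q[:,:2]-c)@t
    m=(Q[:,2]>.285)&(Q[:,2]<.315)&(abs(a+.113)<.012)&(abs(b)<.09)
    q=Q[m]; print(nm,"bar n",m.sum(),"a",np.median(a[m]).round(4),"b",b[m].min().round(4),b[m].max().round(4),"ztop",np.percentile(q[:,2],95).round(4), np.polyfit(b[m],a[m],1).round(4))
    for sg in (-1,1):
        m=(Q[:,2]>.225)&(Q[:,2]<.275)&(abs(b-sg*.04)<.015)&(a>-.05)&(a<.1)
        print("  hook",sg,m.sum(),"b",np.median(b[m]).round(4),"a min",a[m].min().round(4),"zmax",Q[m][:,2].max().round(4))
        mm=m&(abs(a)<.005); print("    flat z",np.percentile(Q[mm][:,2],90).round(4) if mm.sum() else None)
```

```text
wrist bar n 9120 a -0.1136 b -0.0512 0.0751 ztop 0.3125 [ 0.019  -0.1139]
  hook -1 2919 b -0.038 a min -0.0389 zmax 0.266
    flat z 0.241
  hook 1 2512 b 0.0405 a min -0.0392 zmax 0.2661
    flat z 0.2412
scene bar n 267 a -0.1111 b -0.0727 0.0762 ztop 0.3112 [ 0.0249 -0.1111]
  hook -1 349 b -0.0403 a min -0.0359 zmax 0.2668
    flat z 0.2401
  hook 1 335 b 0.0392 a min -0.034 zmax 0.2664
    flat z 0.2408
```

The alignment is good: bar centred within 2 mm, yaw within 1.5°, and hooks at ±40 mm with the arms at ±74 mm. I'll move in over the tips with the bar at about 0.293.

>>> {"op": "play_rows", "data": {"motion": [[[0.006,-0.001,-0.01],[0,0,0]],[[0.02,-0.002,-0.02],[0,0,0]],[[0.045,-0.005,-0.028],[0,0,0]],[[0.08,-0.009,-0.028],[0,0,0]],[[0.12,-0.014,-0.028],[0,0,0]],[[0.165,-0.019,-0.028],[0,0,0]],[[0.205,-0.023,-0.028],[0,0,0]],[[0.24,-0.027,-0.028],[0,0,0]],[[0.267,-0.03,-0.028],[0,0,0]],[[0.282,-0.032,-0.028],[0,0,0]]]}}

```text
time: 13.28
tool_pos: [0.5484, -0.1817, 0.276]
tcp_rot: [-1.569, 0.084, -0.083]
wrist_force: [0.1, 0.4, -4.7]
width: 0.164
```

>>> {"op": "play_rows", "data": {"motion": [[[0,0,0],[0,0,0]],[[0,0,0],[0,0,0]],[[0,0,0],[0,0,0]],[[0,0,0],[0,0,0]],[[0,0,0],[0,0,0]]]}}

```text
time: 13.9
tool_pos: [0.5476, -0.1817, 0.2762]
tcp_rot: [-1.569, 0.084, -0.084]
wrist_force: [0.2, -0.0, -4.2]
width: 0.167
```

```bash
cat > al.py <<'E'
from h import *
import sys
st=bot.read_state(); print(st["time"],st["tool_pos"].round(4),st["wrist_force"].round(1),round(st["width"]*85,1))
im,d=cams.read_camera("wrist"); P=cloud("wrist",d,st); ok=d>0
im2,d2=cams.read_camera("scene"); S=cloud("scene",d2)
s=np.array([.9943,-.1064]); t=np.array([.1064,.9943]); c=np.array([.548,-.181])
for nm,Q in (("wrist",P[ok]),("scene",S[d2>0])):
    a=(Q[:,:2]-c)@s; b=(Q[:,:2]-c)@t
    zb=float(sys.argv[2])
    m=(abs(Q[:,2]-zb)<.012)&(abs(a)<.02)&(abs(b)<.09)&(abs(b)>.048)
    if m.sum()>5: print(nm,"arm n",m.sum(),"a",np.median(a[m]).round(4),"b",b[m].min().round(4),b[m].max().round(4),"z95",np.percentile(Q[m][:,2],95).round(4))
for r in cams.mark_of("scene","pail")+cams.mark_of("scene","bail_grip"): print(round(r["conf"],2),toworld("scene",r["xyz"]).round(3))
save(sys.argv[1],np.hstack([cv2.resize(im,(400,300)),cv2.resize(im2[200:400,150:400],(375,300))]))
E
python3 al.py a8 .293
```

```text
13.9 [ 0.5476 -0.1817  0.2762] [ 0.2 -0.  -4.2] 14.2
wrist arm n 1779 a 0.0004 b -0.0535 0.0726 z95 0.2977
scene arm n 106 a 0.0022 b -0.07 0.0718 z95 0.2966
0.92 [ 0.199  0.234 -0.002]
0.8 [ 0.553 -0.183  0.09 ]
0.87 [0.231 0.339 0.093]
0.74 [ 0.553 -0.183  0.293]
```

View pics/a8.png

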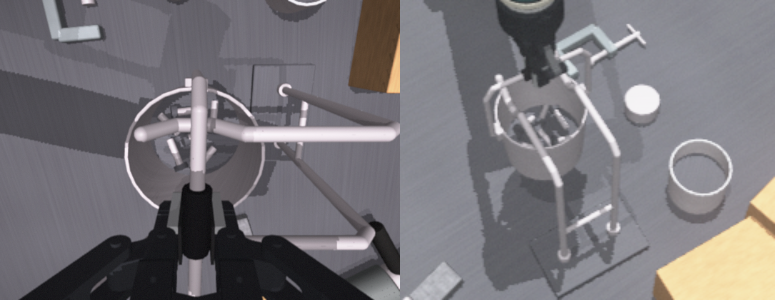

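The bar sits directly over the hook valleys, with both rods inside the loop. I'll lower it slowly.

>>> {"op": "play_rows", "data": {"motion": [[[0,0,-0.01],[0,0,0]],[[0,0,-0.03],[0,0,0]],[[0,0,-0.05],[0,0,0]],[[0,0,-0.07],[0,0,0]],[[0,0,-0.088],[0,0,0]],[[0,0,-0.1],[0,0,0]],[[0,0,-0.108],[0,0,0]],[[0,0,-0.115],[0,0,0]],[[0,0,-0.12],[0,0,0]],[[0,0,-0.12],[0,0,0]]]}}

```text
time: 15.35
tool_pos: [0.5477, -0.1817, 0.228]
tcp_rot: [-1.569, 0.084, -0.084]
wrist_force: [0.4, -0.0, -4.7]
width: 0.167
```

```bash
python3 al.py a9 .246
```

```text
15.35 [ 0.5477 -0.1817  0.228 ] [ 0.4 -0.  -4.7] 14.2
wrist arm n 1736 a 0.0005 b -0.0521 0.072 z95 0.2496
scene arm n 96 a 0.0024 b -0.0696 0.0702 z95 0.2492
0.81 [ 0.197  0.233 -0.002]
0.67 [ 0.554 -0.18   0.041]
0.9 [0.231 0.34  0.094]
0.72 [ 0.547 -0.18   0.244]
```

View pics/a9.png

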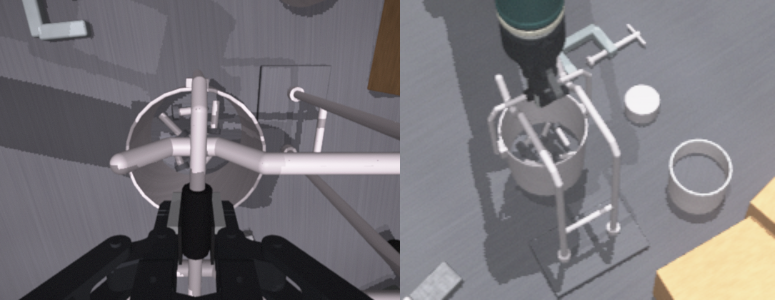

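Still carrying the full weight, so the bar is just above the flat. I'll lower another few mm until the load comes off.

>>> {"op": "play_rows", "data": {"motion": [[[0,0,-0.003],[0,0,0]],[[0,0,-0.006],[0,0,0]],[[0,0,-0.006],[0,0,0]],[[0,0,-0.006],[0,0,0]]]}}

```text
time: 16.05
tool_pos: [0.5481, -0.1818, 0.2271]
tcp_rot: [-1.57, 0.083, -0.085]
wrist_force: [-3.4, 1.0, 6.5]
width: 0.166
```

The bar is seated: the wrist now reads +6.5 N and the motion stopped early. I'll ease up slightly and open the jaws.

>>> {"op": "play_rows", "data": {"motion": [[[0,0,0.002],[0,0,0]],[[0,0,0.002],[0,0,0]],[[0,0,0.002],[0,0,0]]]}}

```text
time: 16.42
tool_pos: [0.5481, -0.1818, 0.2271]
tcp_rot: [-1.569, 0.083, -0.084]
wrist_force: [-2.8, 1.0, 5.9]
width: 0.162
```

>>> {"op": "play_rows", "data": {"motion": [[[0,0,0],[0,0,0]],[[0,0,0],[0,0,0]],[[0,0,0],[0,0,0]],[[0,0,0],[0,0,0]],[[0,0,0],[0,0,0]]], "gripper": 0.5}}

```text
time: 17.05
tool_pos: [0.5477, -0.1817, 0.2264]
tcp_rot: [-1.569, 0.084, -0.084]
wrist_force: [0.3, -0.5, 0.6]
width: 0.502
```

```bash
python3 al.py a10 .246
```

```text
17.05 [ 0.5477 -0.1817  0.2264] [ 0.3 -0.5  0.6] 42.7
wrist arm n 1746 a 0.0012 b -0.0515 0.0722 z95 0.249
scene arm n 90 a 0.0029 b -0.0672 0.0723 z95 0.2484
0.89 [ 0.199  0.236 -0.002]
0.56 [ 0.552 -0.184  0.041]
0.84 [ 0.549 -0.18   0.246]
0.65 [0.228 0.341 0.093]
```

View pics/a10.png

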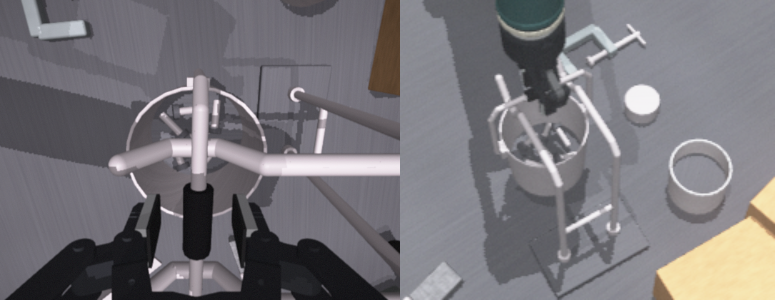

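The sleeve is free between the open pads and the bail rests on both hooks. I'll retreat straight up.

>>> {"op": "play_rows", "data": {"motion": [[[0,0,0.02],[0,0,0]],[[0,0,0.05],[0,0,0]],[[0,0,0.09],[0,0,0]],[[0,0,0.14],[0,0,0]],[[0,0,0.2],[0,0,0]],[[0,0,0.27],[0,0,0]],[[0,0,0.33],[0,0,0]],[[0,0,0.33],[0,0,0]]]}}

```text
time: 18.25
tool_pos: [0.5491, -0.1822, 0.3626]
tcp_rot: [-1.571, 0.079, -0.089]
wrist_force: [0.0, -0.5, -0.1]
width: 0.498
```

>>> {"op": "play_rows", "data": {"motion": [[[0,0,0],[0,0,0]],[[0,0,0],[0,0,0]],[[0,0,0],[0,0,0]],[[0,0,0],[0,0,0]],[[0,0,0],[0,0,0]],[[0,0,0],[0,0,0]],[[0,0,0],[0,0,0]],[[0,0,0],[0,0,0]],[[0,0,0],[0,0,0]],[[0,0,0],[0,0,0]]]}}

```text
time: 19.5
tool_pos: [0.5477, -0.1817, 0.3585]
tcp_rot: [-1.569, 0.084, -0.084]
wrist_force: [0.4, -0.9, 0.1]
width: 0.5
```

```bash
python3 al.py a11 .246; python3 chk.py s11 .548 -.181 .155
```

```text
19.5 [ 0.5477 -0.1817  0.3585] [ 0.4 -0.9  0.1] 42.5
wrist arm n 606 a 0.0006 b -0.0709 0.072 z95 0.2492
scene arm n 96 a 0.0028 b -0.0701 0.0703 z95 0.2483
0.91 [ 0.55 -0.18  0.04]
0.88 [ 0.2    0.233 -0.005]
0.89 [ 0.55  -0.18   0.242]
0.53 [0.228 0.344 0.092]
19.7 [ 0.5477 -0.1817  0.3585] 42.6 [-0.6 -0.3 -1. ]
pail 0.74 [ 0.553 -0.18   0.041]
pail 0.65 [ 0.199  0.235 -0.   ]
grip 0.84 [ 0.549 -0.181  0.244]
grip 0.76 [0.23  0.339 0.093]
grip 0.65 [ 0.553 -0.183  0.04 ]
rim 261 [ 0.549  -0.1806] 0.0612
```

View pics/a11.png

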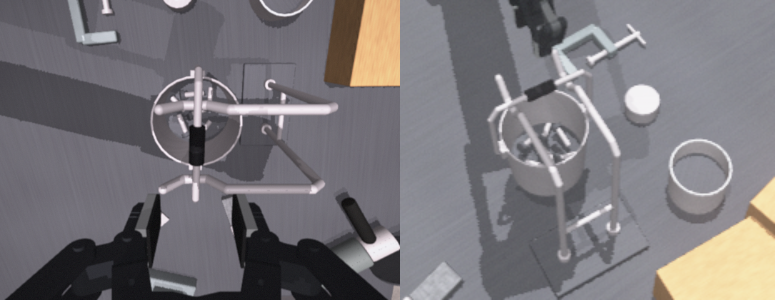

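The pail hangs level and still: the bar is in both hooks, the grip at (0.549, -0.181, 0.244) and the underside at about 0.04 m. The gripper is clear, so I'm handing it in.

```bash
python3 -c "
from h import *
print(bot.finish_job())"
```

```text
the job is handed in; nothing more can be done
None
```

The steel pail is hanging by its bail on both hooks, and I handed the job in at about 19.7 s of the 67 s allowed. `finish_job()` reports no verdict, so this rests on my own last checks.

**What I did:** I gripped the bail's sleeve and swung it upright while the pail stayed on the bench. It held there for more than 0.5 s (0.2 s needed). Then I lifted the pail by the bail, brought it in from the front of the hooks' tips and lowered the bar into both hooks. I opened the jaws and backed straight up.

**Last checks:**

| Check | Reading | Required |
|---|---|---|
| Middle of bar to middle of hooks | within about 3 mm (grip at (0.549, -0.181, 0.244), hooks' middle at (0.548, -0.181, 0.244)) | below 35 mm |
| Underside above bench | about 40 mm | above 20 mm |
| Pail tilt | rim centre 0.5 mm sideways from the bar's, so close to level | below 11 degrees |
| Robot contact | none: gripper tip about 115 mm above the bar, wrist force about zero | none |

- **Motion:** I did not measure the pail's speed directly. Its position agreed within about 3 mm between two pictures about 0.1 s apart, which is within the detector's error, so this rules out only fast swinging.
- **Disagreement:** one extra `bail_grip` detection (confidence 0.65) landed on the pail's underside. I treated it as a misdetection, because the depth data and the other readings agreed with each other.
- **Failures:** no check failed.

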